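# Find the heavy flywheel roller under the spares cover of a film editing table

## Task

Fold the grey cover of the spares box right back and leave it open, without disturbing the other things on the table. Two look-alike film rollers stand in the seats beneath: lift each one clear of its seat to feel its weight, and put it back while you try the other, so that the lighter one ends standing in the seat it came from. Take out the heavier one and finish while still holding it still in the gripper, upright, about 10 cm above the middle of the white light panel.

Things in the scene. Friction and masses are not known exactly. Their poses are not given: they have to be found in the camera images.
- spares_box: Fixed grey open-topped steel box, 180 mm (its x) by 200 mm (its y) by 80 mm high, walls 5 mm. Origin: centre of its underside, on the table. Its x axis points from the front wall (robot side) to the hinge wall. Inside, on a 5 mm floor, a black plate with its top 17 mm above the table has two round seats (12 mm deep, 56 mm wide, chamfered) centred at x = -10 mm, y = -45 mm and +45 mm, each with a roller in it.
- cover (a joint): Hinge angle of the cover, rad: 0 shut, 1.75 at its stop, folded back a little past upright. It may start slightly ajar. The hinge has friction (0.4 N m, cover weight 0.25 kg), so the cover stays where it is left; about 5 N at the grip lifts it.
- cover_grip (a point): Grasp point on the cover's black upright grip fin (12 mm thick along the box's y, 16 mm long along its x, standing 34 mm out of the cover's top face; this point is 20 mm out from that face, 14 mm below the fin's end). The fin stands 20 mm from the cover's front edge, on its middle line. z axis: outward normal of the cover. Pinched on its two flat faces (along the box's y), it can turn between the fingers as the cover swings.
- cover_hinge (a point): Middle of the cover's hinge axis, which runs along the box's y axis, 92 mm behind the box's centre (its +x), 80 mm above the table. The cover, 184 by 200 by 5 mm, swings up and away from the robot about it; the grip fin is 164 mm from it along the cover. Standing open, its free edge is about 264 mm above the table, between a hand that has just let go of the fin and the rollers: come back over it.
- roller_a: Steel film roller, looks exactly like the other: flanged body 52 mm diameter, 36 mm tall, with an upright stem 16 mm in diameter and 32 mm tall on top (68 mm in all; the stem is the grasp). Origin: centre of its underside, z axis up the stem. One of the two rollers has a heavy core (about 0.46 to 0.62 kg in all), the other is hollow (about 0.15 to 0.22 kg); only the weight tells: either roller, in either seat, may be the heavy one.
- roller_b: The other roller, same shape, size and origin; see roller_a.
- light_panel: Fixed flat light panel, aluminium frame 160 by 160 mm with a white top, 14 mm high. Origin: centre of its underside.
- panel_top (a point): Centre of the light panel's white top face, 14 mm above the table; the heavier roller is held about 100 mm above this point.
- film_core: Bystander: white plastic ring, 50 mm wide, 16 mm high, lying in front of the box. Origin: centre of the underside. Leave alone.
- screwdriver: Bystander: screwdriver 130 mm long lying behind the box. Leave alone.
- loupe: Bystander: magnifying loupe, 42 mm wide, 44 mm high, standing behind the light panel. Leave alone.
- film_can: Bystander: round aluminium can 104 mm wide, 36 mm high, right of the light panel. Leave alone.
- mug: Bystander: white mug, 80 mm wide, 90 mm high, left of the box. Leave alone.
- cleaner: Bystander: white spray can, 48 mm wide, 130 mm high, at the far left. Leave alone.

How it is judged:
By the outcome, as a careful person would: the job done as asked, in the order asked, and still so for the second after the job is handed in, while the arm keeps its last pose, push and grip.
It also fails if it takes over 72 s, if anything falls off the work surface, if the arm or the gripper's body presses on something with over 40 N, if the wrist force passes 120 N, or if a joint passes its speed limit or range.

## Robot

A 6-joint arm with a two-finger parallel gripper is mounted at the origin on the work surface. World frame = base frame: x ahead of the robot, y to its left, z up, the work surface at z = 0. Lengths are in m, angles in rad, forces in N, time in s.
With the tool pointing down it reaches from about 0.25 to 0.85 m from the base axis. Payload 12.5 kg.
Tool frame: the origin (TCP) lies on the centre line of the jaws, within the pads' length; the fingertips stand 22 mm ahead of it and the grasp point (between the pads) lies 3 mm ahead of it; z points along the fingers, y is the direction in which the jaws open and shut (so a half turn about z gives the same grasp; the last joint's range is limited). The gripper opens to 93 mm and grips with 3 to 60 N. Pads are 15 mm wide; open, the fingers measure 128 mm over their backs; the gripper's body (75 mm by 188 mm) begins 65 mm behind the grasp point.
Start: joints at [-1.215, 0.351, 1.652, -0, 1.139, -0.085], TCP at [0.235, -0.497, 0.241] pointing down, gripper open.
Joint ranges: [-2.75, 2.75], [-0.79, 2.1], [0.01, 2.65], [-1.57, 4.71], [0.07, 3.14], [-2.87, 2.87]. Speed limits (rad/s): [2.22, 2.22, 2.79, 3.14, 3.14, 3.14].

## Interface

Orientations are given as a rotation vector (axis times angle).
In Python, from station import state, grab_frame, close_job gives the robot as it stands. The module is installed in compiled form; this text tells all that it offers.
- The arm moves only by the shell command python3 -m inch 'ROWS'. ROWS is JSON, one flat list of numbers, 7 for each row, row after row: the shift along the tool's x, y, z in mm, then the turn, a rotation vector about the tool's x, y, z in rad, then the closure, from 0 (fully open) to 1 (shut). A call has exactly 10 rows; each row shifts and turns the pose as measured when the row begins, along the tool's axes as they then stand; what a row does not reach is not made up. A row lasts 1/10 s, in which the tool goes at most 50 mm and 8.59 degrees, less where a joint would pass 70% of its speed; a pose out of reach is approached as far as the arm can. A call with a gripper value outside its range is refused whole. The fingers move at their own pace and stop on an object; the grip force is fixed at half the most. Time passes only in rows, so rows that do not move let the fingers close, or fill a call up. It gives the time, the measured TCP pose, the force and the opening at its end, in the units of the state.
- state(): the state, without advancing time (a new reading comes with each control period).
- grab_frame(name): name is "scene" or "top" or "wrist"; returns a dict with "frame" (480x640x3 uint8, red, green, blue), "z_map" (480x640 float32, m along the optical axis (not along the pixel's ray), 0 where there is no reading), "mtx" (3x3 intrinsics, pixels), "D" ([k1, k2, p1, p2, k3] as OpenCV has them; the pictures are not rectified), "R" (3x3) and "t" (3): a world point X has camera coordinates R X + t. Camera axes: x right, y down, z forward; pixel columns grow to the right and rows downward; lengths in m; the calibration is good to about 2 mm. A picture is of the moment at which its call begins.
- close_job(): hands the job in, once; it reports no verdict.
The state is a dict: "time": time; "joint_positions": joint angles; "qd": joint speeds; "effort": joint torques, N m; "position": TCP position; "tool_rot": TCP orientation; "contact_force": force on the tool from outside, world axes, zero at the start; "torque": the same for the moment, N m; "width": opening from 0.0 (shut) to 1.0 (fully open).
Only numpy, scipy, OpenCV 4.12 (cv2) and the standard library are available. Lean on these libraries where they do the work, as an engineer would, in place of code of your own. Each camera call takes 0.05 s, during which the arm holds its last target.

## Working session

There is one attempt and no reset: what is moved stays moved. The work goes in short steps, Python scripts to look and compute and a shell command to move; the robot and the scene stay as the last step left them, time stands still between calls to the robot, and variables do not carry over. Pictures are saved under pics/ and viewed, and the job is handed in when it is done.

```bash
mkdir -p pics; cat > h.py <<'E'
import numpy as np, cv2
from station import state, grab_frame
from scipy.spatial.transform import Rotation as Ro
def ray(f,px):
    p=cv2.undistortPoints(np.array([[px]],float),f['mtx'],np.array(f['D'],float))[0,0]
    R=np.array(f['R']);t=np.array(f['t'])
    return -R.T@t, R.T@np.array([p[0],p[1],1.])
def onz(f,px,z):
    o,d=ray(f,px); return o+d*(z-o[2])/d[2]
def pt(f,px):
    o,d=ray(f,px); return o+d*f['z_map'][int(px[1]),int(px[0])]
def cloud(f):
    h,w=f['z_map'].shape
    u,v=np.meshgrid(np.arange(w),np.arange(h))
    p=cv2.undistortPoints(np.stack([u,v],-1).reshape(-1,1,2).astype(float),f['mtx'],np.array(f['D'],float)).reshape(h,w,2)
    z=f['z_map']; c=np.dstack([p[...,0]*z,p[...,1]*z,z])
    return (c-np.array(f['t']))@np.array(f['R'])
def save(f,n): cv2.imwrite('pics/'+n+'.png',cv2.cvtColor(f['frame'],cv2.COLOR_RGB2BGR))
E
python3 - <<'E'
from h import *
print(state())
for n in('scene','top','wrist'): 
    f=grab_frame(n); save(f,n+'0'); print(n,-np.array(f['R']).T@f['t'])
E
```

```text
{'time': 0.0, 'joint_positions': array([-1.21460028e+00,  3.51243389e-01,  1.65239726e+00, -9.85026334e-06,
        1.13910225e+00, -8.45607592e-02]), 'qd': array([ 0.00118298,  0.00061674,  0.00108452,  0.00131958, -0.00214617,
        0.00055187]), 'effort': array([ 1.13111306e-03, -4.97330439e+01, -2.85252035e+01,  6.99746492e-02,
        2.57800537e-02, -1.26553887e-04]), 'position': array([ 0.23457602, -0.49712713,  0.24010769]), 'tool_rot': array([-3.06450027e+00, -6.86506123e-01,  2.58468594e-04]), 'contact_force': array([-0.62364438,  0.07174026, -0.17427035]), 'torque': array([-0.02099743, -0.00853125, -0.00426591]), 'width': 0.9985999783830736}
scene [1.25672192 0.53313434 1.39825247]
top [ 0.42982418 -0.0239351   1.05458924]
wrist [ 0.29484807 -0.469784    0.38337373]
```

View pics/scene0.png

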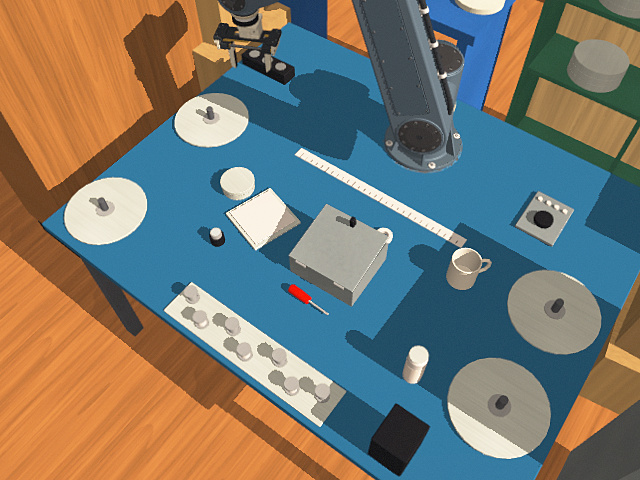

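View pics/top0.png

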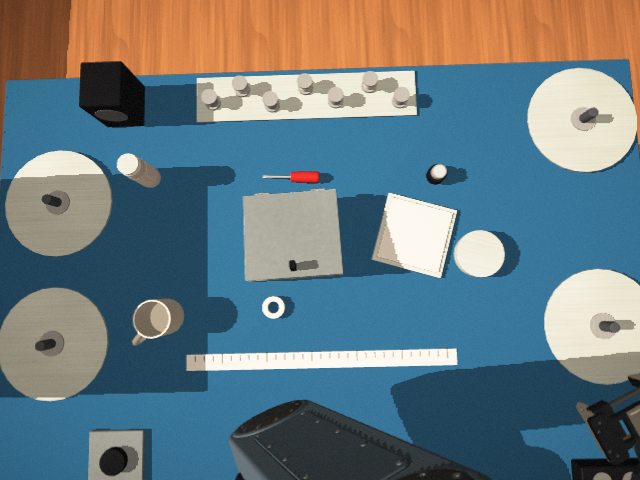

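The top view shows the box's cover at about (243–343, 189–280) with the fin at (293,265), and the panel at about (373–458, 193–278). Next I measure them.

```bash
python3 - <<'E'
from h import *
f=grab_frame('top'); C=cloud(f); z=C[...,2]; g=f['frame'].astype(int)
m=((z>0.06)&(z<0.125)).astype(np.uint8); m[:180]=0;m[290:]=0;m[:,:235]=0;m[:,350:]=0
P=C[m>0]; 
cov=P[np.abs(P[:,2]-np.median(P[:,2]))<0.02]
A=np.c_[cov[:,:2],np.ones(len(cov))]; s,*_=np.linalg.lstsq(A,cov[:,2],rcond=None)
r=cov[:,2]-A@s; k=abs(r)<.006; s,*_=np.linalg.lstsq(A[k],cov[k,2],rcond=None); print('plane',s,'n',k.sum(), 'z rng',cov[k,2].min(),cov[k,2].max())
rect=cv2.minAreaRect(cov[k][:,:2].astype(np.float32)); print('cover rect',rect); print(cv2.boxPoints(rect))
h=P[:,2]-np.c_[P[:,:2],np.ones(len(P))]@s
F=P[h>0.02]; print('fin',len(F),F.mean(0),F.max(0),F.min(0)); 
print('fin rect',cv2.minAreaRect(F[:,:2].astype(np.float32)))
# panel
m=((g.min(2)>150)).astype(np.uint8); m[:185]=0;m[285:]=0;m[:,:365]=0;m[:,450:]=0
m2=((z>0.007)&(z<0.022)).astype(np.uint8); m2[:185]=0;m2[285:]=0;m2[:,:365]=0;m2[:,465:]=0
n,l,st,ce=cv2.connectedComponentsWithStats(m2); i=1+st[1:,4].argmax()
Q=C[l==i]; rr=cv2.minAreaRect(Q[:,:2].astype(np.float32)); print('panel',rr,Q[:,2].mean())
for nm,px in dict(can=(480,253),loupe=(437,173),mug=(155,318),core=(273,307),cleaner=(130,163)).items(): print(nm,pt(f,px))
f=grab_frame('scene');C=cloud(f);z=C[...,2]
h=z-(C[...,0]*s[0]+C[...,1]*s[1]+s[2])
b=np.zeros(z.shape,bool); b[205:240,335:365]=1
F=C[b&(h>.015)&(h<.05)]; print('fin scene',len(F),F.mean(0),F.max(0),F.min(0))
cv2.imwrite('pics/crop.png',cv2.resize(cv2.cvtColor(f['frame'][180:310,260:420],cv2.COLOR_RGB2BGR),None,fx=5,fy=4.5))
E
```

```text
plane [-0.15757923 -0.00670107  0.1858425 ] n 8108 z rng 0.08057597628633441 0.11882231933011751
cover rect ((0.544101357460022, 0.051651425659656525), (0.18585999310016632, 0.20011557638645172), 2.5867252349853516)
[[ 0.44675028  0.14741318]
 [ 0.45578182 -0.05249848]
 [ 0.64145243 -0.04411033]
 [ 0.6324209   0.15580133]]<stdin>:10: RuntimeWarning: Mean of empty slice.
  ret = um.true_divide(
Traceback (most recent call last):
ValueError: zero-size array to reduction operation maximum which has no identity
```

```bash
python3 - <<'E'
from h import *
f=grab_frame('top'); C=cloud(f); z=C[...,2]; g=f['frame'].astype(int)
s=np.array([-0.15757923,-0.00670107,0.1858425])
h=z-(C[...,0]*s[0]+C[...,1]*s[1]+s[2])
b=np.zeros(z.shape,bool); b[190:285,240:345]=1
F=C[b&(h>.02)&(h<.05)]; print('fin',len(F),F.mean(0),F.max(0),F.min(0),h[b].max()); 
if len(F): print('fin rect',cv2.minAreaRect(F[:,:2].astype(np.float32)))
dk=b&(g.max(2)<45)&(h>-.01); ys,xs=np.nonzero(dk); print('dark',len(xs),xs.min(),xs.max(),ys.min(),ys.max(),xs.mean(),ys.mean(), C[dk].mean(0), h[dk])
m2=((z>0.007)&(z<0.022)).astype(np.uint8); m2[:185]=0;m2[285:]=0;m2[:,:365]=0;m2[:,465:]=0
n,l,st,ce=cv2.connectedComponentsWithStats(m2); i=1+st[1:,4].argmax()
Q=C[l==i]; rr=cv2.minAreaRect(Q[:,:2].astype(np.float32)); print('panel',rr,Q[:,2].mean())
for nm,px in dict(can=(480,253),loupe=(437,173),mug=(155,318),core=(273,307),cleaner=(130,163)).items(): print(nm,pt(f,px))
cv2.imwrite('pics/cropt.png',cv2.resize(cv2.cvtColor(f['frame'][180:290,235:350],cv2.COLOR_RGB2BGR),None,fx=5,fy=5))
f=grab_frame('scene');C=cloud(f);z=C[...,2]
h=z-(C[...,0]*s[0]+C[...,1]*s[1]+s[2])
b=np.zeros(z.shape,bool); b[200:240,335:370]=1
F=C[b&(h>.015)&(h<.05)]; print('fin scene',len(F))
if len(F): print(F.mean(0),F.max(0),F.min(0))
E
```

```text
fin 58 [0.475738   0.04795204 0.14358624] [0.4841786  0.05448273 0.14757085] [0.46656034 0.04250214 0.13206734] 0.9363177117353868
fin rect ((0.47536423802375793, 0.048497967422008514), (0.017693636938929558, 0.011880002915859222), 0.8877102732658386)
dark 54 290 295 261 270 292.4259259259259 265.6296296296296 [0.47289789 0.04795486 0.14093427] [0.03509983 0.03616387 0.03325266 0.03485221 0.0358647  0.0326791
 0.03390315 0.03256237 0.03385813 0.03380572 0.0330003  0.0331375
 0.0337757  0.03246274 0.03707457 0.03547463 0.03331941 0.03368961
 0.03503059 0.0335368  0.03207244 0.03430405 0.03660858 0.03579294
 0.03384991 0.03142848 0.0361462  0.033605   0.03280416 0.03425322
 0.03510917 0.0350488  0.03566889 0.03413889 0.03539285 0.03257829
 0.03260437 0.03522112 0.03072833 0.03069039 0.0311533  0.0273282
 0.03147962 0.02771609 0.01835197 0.02244205 0.01969619 0.020051
 0.0155484  0.01013768 0.007735   0.00857343 0.00935411 0.00617161]
panel ((0.5418708324432373, -0.21977832913398743), (0.16003592312335968, 0.16022466123104095), 73.03446960449219) 0.012806455768084238
can [ 0.49404763 -0.35577851  0.03398635]
loupe [ 0.67383168 -0.26992823  0.04350331]
mug [0.37019654 0.37112063 0.00454519]
core [ 0.38753721  0.10515993 -0.00297427]
cleaner [0.6946451  0.38089302 0.13002706]
fin scene 45
[0.47765825 0.05026257 0.14093909] [0.48535534 0.05572543 0.1527988 ] [0.46958214 0.04198819 0.12654384]
```

```bash
cat >> h.py <<'E'
def d(p,yaw=0.044):
    s=state(); R=Ro.from_rotvec(s['tool_rot']); 
    T=Ro.from_matrix(np.array([[np.cos(yaw),np.sin(yaw),0],[np.sin(yaw),-np.cos(yaw),0],[0,0,-1]]))
    print('t',round(s['time'],2),'pos',s['position'].round(4),'F',s['contact_force'].round(2),'w',round(s['width'],3),'q6',s['joint_positions'][5].round(2))
    print('shift now mm',(R.inv().apply(np.array(p)-s['position'])*1000).round(1),'shift after turn',(T.inv().apply(np.array(p)-s['position'])*1000).round(1),'turn',(R.inv()*T).as_rotvec().round(4))
E
python3 -m inch '[0,0,0,0,0,0.1,0, 0,0,0,0,0,0.1,0, 0,0,0,0,0,0.1,0, 0,0,0,0,0,0.097,0, 20,-41,0,0,0,0,0, 20,-41,0,0,0,0,0, 20,-41,0,0,0,0,0, 20,-41,0,0,0,0,0, 20,-41,0,0,0,0,0, 20,-41,0,0,0,0,0]'
python3 -c "
from h import *
d([.4737,.0485,.241])"
```

```text
time: 1.3
position: [0.3493, -0.2435, 0.2396]
tool_rot: [3.141, 0.03, 0.0]
contact_force: [1.7, -0.5, 0.2]
width: 1.003
t 1.3 pos [ 0.3493 -0.2435  0.2396] F [ 1.66 -0.46  0.16] w 1.003 q6 0.83
shift now mm [ 129.9 -289.6   -1.5] shift after turn [ 137.2 -286.2   -1.4] turn [ 0.0004 -0.0003 -0.0251]
```

```bash

python3 -m inch '[0,0,0,0,0,-0.025,0, 19,-41,0,0,0,0,0, 20,-41,0,0,0,0,0, 20,-41,0,0,0,0,0, 20,-41,0,0,0,0,0, 20,-41,0,0,0,0,0, 19,-41,0,0,0,0,0, 19,-40,0,0,0,0,0, 0,0,0,0,0,0,0, 0,0,0,0,0,0,0]'
python3 -c "
from h import *
d([.4737,.0485,.139]);f=grab_frame('wrist');save(f,'w1')"
```

```text
time: 2.3
position: [0.4788, 0.0597, 0.2405]
tool_rot: [3.138, 0.079, 0.007]
contact_force: [0.9, -0.8, 0.5]
width: 1.001
t 2.3 pos [0.4788 0.0597 0.2405] F [ 0.89 -0.8   0.51] w 1.001 q6 1.55
shift now mm [ -6.1  10.6 101.5] shift after turn [ -5.6  11.  101.5] turn [ 0.0031 -0.0046  0.006 ]
```

View pics/w1.png

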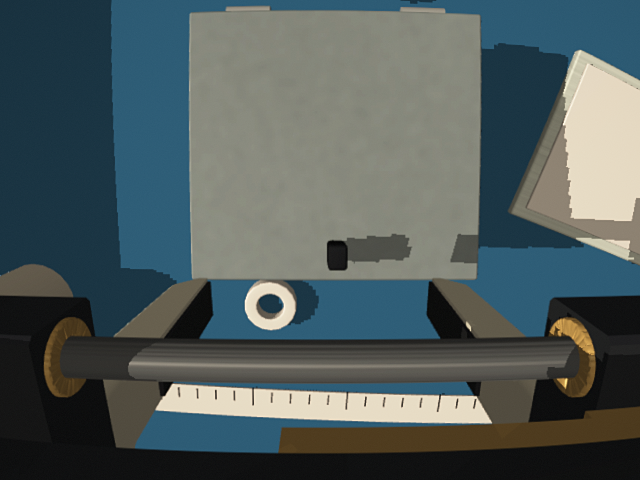

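Wrist view: fin top at about (337,247), cover edges at columns 191 and 479, so yaw is aligned. I'll cross-check the fin position from this view.

```bash

python3 -c "
from h import *
f=grab_frame('wrist');C=cloud(f);g=f['frame'].max(2)
b=np.zeros(g.shape,bool);b[235:275,320:352]=1
m=b&(g<45);m2=m&(C[...,2]>.138);print(m.sum(),m2.sum(),C[m2].mean(0),C[m2].min(0),C[m2].max(0))
cl=np.zeros(g.shape,bool);cl[20:230,200:470]=1
P=C[cl&(g>90)];s,*_=np.linalg.lstsq(np.c_[P[:,:2],np.ones(len(P))],P[:,2],rcond=None);print(s)
"
```

```text
553 499 [0.47733156 0.04773212 0.14530541] [0.4690541  0.04163412 0.1380345 ] [0.54456916 0.06209885 0.38404224]
[-0.1673151  -0.00303039  0.19171359]
```

```bash

python3 -m inch '[-5,11.3,0,0.003,-0.004,0.006,0, 0,0,20,0,0,0,0, 0,0,20,0,0,0,0, 0,0,20,0,0,0,0, 0,0,15,0,0,0,0, 0,0,10,0,0,0,0, 0,0,0,0,0,0,0, 0,0,0,0,0,0,0, 0,0,0,0,0,0,0, 0,0,0,0,0,0,0]'
python3 -c "
from h import *
d([.4743,.048,.139])"
```

```text
time: 3.4
position: [0.4723, 0.0338, 0.156]
tool_rot: [3.141, 0.042, 0.006]
contact_force: [1.1, -0.2, 0.6]
width: 0.999
t 3.4 pos [0.4723 0.0338 0.156 ] F [ 1.06 -0.24  0.61] w 0.999 q6 1.52
shift now mm [  2.4 -14.2  17. ] shift after turn [  2.7 -14.1  17. ] turn [ 0.0006 -0.0041 -0.017 ]
```

```bash

python3 -m inch '[1.5,-7,0,0,-0.002,-0.01,0, 1,-7,0,0,-0.002,-0.007,0, 0,0,8,0,0,0,0, 0,0,9,0,0,0,0, 0,0,0,0,0,0,0, 0,0,0,0,0,0,0, 0,0,0,0,0,0,0, 0,0,0,0,0,0,0, 0,0,0,0,0,0,0, 0,0,0,0,0,0,0]'
python3 -c "
from h import *
d([.4743,.048,.139])"
```

```text
time: 4.4
position: [0.4749, 0.0495, 0.1382]
tool_rot: [3.14, 0.073, 0.002]
contact_force: [0.3, -0.2, 0.3]
width: 0.998
t 4.4 pos [0.4749 0.0495 0.1382] F [ 0.35 -0.19  0.25] w 0.998 q6 1.53
shift now mm [-0.6  1.5 -0.8] shift after turn [-0.6  1.5 -0.8] turn [ 0.0007 -0.001   0.0026]
```

Aligned on the fin; closing.

```bash

python3 -m inch '[0,1.5,0,0,0,0,0.5, 0,0,0,0,0,0,0.8, 0,0,0,0,0,0,1, 0,0,0,0,0,0,1, 0,0,0,0,0,0,1, 0,0,0,0,0,0,1, 0,0,0,0,0,0,1, 0,0,0,0,0,0,1, 0,0,0,0,0,0,1, 0,0,0,0,0,0,1]'
python3 -c "
from h import *
d([.4743,.048,.139])
# arc plan: shifts in tool (x box-forward, z down) mm
r=np.hypot(164,31);a0=np.arctan2(31,164)
th=np.linspace(.1565,1.75,31);P=np.c_[-r*np.cos(th+a0),r*np.sin(th+a0)]
D=np.diff(P,axis=0);print(np.c_[th[1:],D[:,0],-D[:,1]].round(1).tolist());print(P[0],P[-1])"
```

```text
time: 5.4
position: [0.475, 0.0478, 0.1385]
tool_rot: [3.14, 0.073, 0.002]
contact_force: [-0.4, 0.2, 0.3]
width: 0.189
t 5.4 pos [0.475  0.0478 0.1385] F [-0.36  0.22  0.26] w 0.189 q6 1.53
shift now mm [-0.7 -0.2 -0.5] shift after turn [-0.7 -0.2 -0.5] turn [ 0.0008 -0.0015  0.0025]
[[0.2, 3.2, -8.3], [0.3, 3.6, -8.1], [0.3, 4.1, -7.9], [0.4, 4.5, -7.7], [0.4, 4.9, -7.4], [0.5, 5.3, -7.1], [0.5, 5.6, -6.8], [0.6, 6.0, -6.5], [0.6, 6.3, -6.2], [0.7, 6.6, -5.9], [0.7, 6.9, -5.5], [0.8, 7.2, -5.1], [0.8, 7.5, -4.7], [0.9, 7.7, -4.3], [1.0, 8.0, -3.9], [1.0, 8.2, -3.5], [1.1, 8.3, -3.0], [1.1, 8.5, -2.6], [1.2, 8.6, -2.1], [1.2, 8.7, -1.7], [1.3, 8.8, -1.2], [1.3, 8.8, -0.8], [1.4, 8.9, -0.3], [1.4, 8.9, 0.2], [1.5, 8.8, 0.7], [1.5, 8.8, 1.1], [1.6, 8.7, 1.6], [1.6, 8.6, 2.0], [1.7, 8.5, 2.5], [1.8, 8.4, 3.0]]
[-157.16401106   56.18250287] [ 59.73591748 155.84806756]
```

```bash

python3 -m inch '[0,0,0,0,0,0,1, 3,0,-8,0,0,0,1, 4,0,-8,0,0,0,1, 4,0,-8,0,0,0,1, 4,0,-8,0,0,0,1, 5,0,-7,0,0,0,1, 5,0,-7,0,0,0,1, 6,0,-7,0,0,0,1, 6,0,-6,0,0,0,1, 0,0,0,0,0,0,1]'
python3 -c "
from h import *
d([.4743,.048,.139])
f=grab_frame('scene');save(f,'s1');f=grab_frame('wrist');save(f,'w2')"
```

```text
time: 6.4
position: [0.5134, 0.0501, 0.2012]
tool_rot: [-3.14, -0.073, 0.007]
contact_force: [0.3, 0.2, -1.8]
width: 0.126
t 6.4 pos [0.5134 0.0501 0.2012] F [ 0.35  0.22 -1.83] w 0.126 q6 1.53
shift now mm [-38.8   0.4  62.4] shift after turn [-39.1   0.4  62.2] turn [-0.0004  0.0047  0.0023]
```

View pics/w2.png

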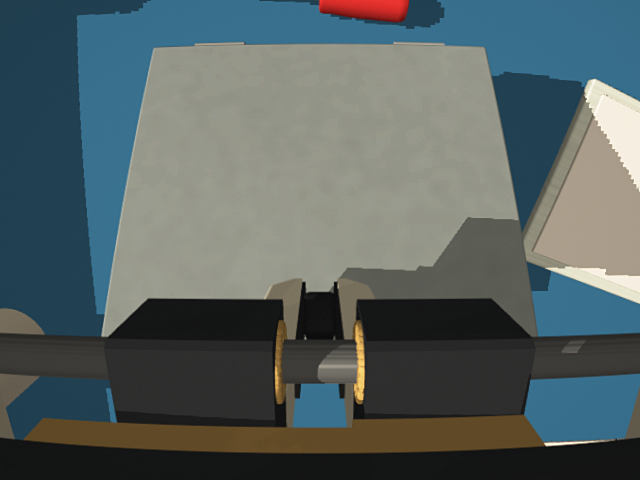

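The wrist view shows the fin between the pads and the cover lifting (θ≈0.6). I continue along the arc.

```bash

python3 -m inch '[6.5,0,-6,0,0,0,1, 6.5,0,-6,0,0,0,1, 7,0,-5.5,0,0,0,1, 7,0,-5,0,0,0,1, 7.5,0,-5,0,0,0,1, 8,0,-4.5,0,0,0,1, 8,0,-4,0,0,0,1, 8,0,-3.5,0,0,0,1, 8,0,-3,0,0,0,1, 0,0,0,0,0,0,1]'
python3 -c "
from h import *
d([.692,.057,.2388])
p=state()['position'];a=np.arctan2(p[2]-.083,.632-p[0]);print('th',a-.187,np.hypot(p[2]-.083,.632-p[0]))"
```

```text
time: 7.5
position: [0.584, 0.0535, 0.2442]
tool_rot: [-3.14, -0.073, 0.016]
contact_force: [0.3, 0.3, -4.5]
width: 0.124
t 7.5 pos [0.584  0.0535 0.2442] F [ 0.25  0.28 -4.51] w 0.124 q6 1.54
shift now mm [108.1   1.5   4.2] shift after turn [108.    1.2   5.4] turn [-0.0007  0.0104  0.0022]
th 1.0944297209812992 0.16815891562105242
```

```bash

python3 -m inch '[8.5,0,-2.5,0,0,0,1, 8.5,0,-2,0,0,0,1, 9,0,-1.5,0,0,0,1, 9,0,-1,0,0,0,1, 9,0,-0.5,0,0,0,1, 9,0,0,0,0,0,1, 9,0,0.5,0,0,0,1, 9,0,1,0,0,0,1, 0,0,0,0,0,0,1, 0,0,0,0,0,0,1]'
python3 -c "
from h import *
d([.692,.057,.2388])
p=state()['position'];a=np.arctan2(p[2]-.083,.632-p[0]);print('th',a-.187,np.hypot(p[2]-.083,.632-p[0]))
f=grab_frame('scene');save(f,'s2')"
```

```text
time: 8.5
position: [0.6615, 0.0572, 0.25]
tool_rot: [-3.14, -0.073, 0.017]
contact_force: [-4.9, 0.2, -2.5]
width: 0.125
t 8.5 pos [0.6615 0.0572 0.25  ] F [-4.94  0.25 -2.5 ] w 0.125 q6 1.54
shift now mm [30.6  1.6 10.9] shift after turn [30.5  1.5 11.2] turn [-0.0008  0.0106  0.0023]
th 1.5585842651670745 0.16958030233130947
```

View pics/s2.png

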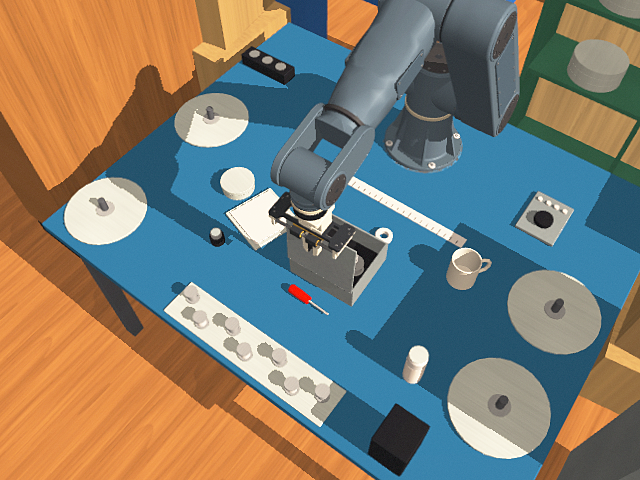

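Cover is upright (edge at about (290–358, 245–298)), still in the grip. On to the stop.

```bash

python3 -m inch '[7,0,1.7,0,0,0,1, 7,0,2.3,0,0,0,1, 6,0,2.2,0,0,0,1, 5,0,2,0,0,0,1, 4,0,1.5,0,0,0,1, 3,0,1,0,0,0,1, 0,0,0,0,0,0,1, 0,0,0,0,0,0,1, 0,0,0,0,0,0,1, 0,0,0,0,0,0,1]'
python3 -c "
from h import *
d([.692,.057,.2388])
p=state()['position'];a=np.arctan2(p[2]-.083,.632-p[0]);print('th',a-.187,np.hypot(p[2]-.083,.632-p[0]))"
```

```text
time: 9.55
position: [0.6971, 0.0589, 0.2405]
tool_rot: [-3.14, -0.073, 0.008]
contact_force: [-1.6, 1.4, -0.1]
width: 0.124
t 9.55 pos [0.6971 0.0589 0.2405] F [-1.63  1.4  -0.06] w 0.124 q6 1.54
shift now mm [-5.1  1.6  1.8] shift after turn [-5.2  1.6  1.7] turn [-0.0008  0.0051  0.0023]
th 1.7755331641449683 0.17044433277877677
```

```bash

python3 -m inch '[3,0,1,0,0,0,1, 2,0,0.7,0,0,0,1, 0,0,0,0,0,0,1, 0,0,0,0,0,0,1, 0,0,0,0,0,0,1, 0,0,0,0,0,0,1, 0,0,0,0,0,0,1, 0,0,0,0,0,0,1, 0,0,0,0,0,0,1, 0,0,0,0,0,0,1]'
python3 -c "
from h import *
d([.692,.057,.2388])
f=grab_frame('scene');save(f,'s3')
C=cloud(f);g=f['frame'].astype(int)
P=C.reshape(-1,3);k=(P[:,0]>.6)&(P[:,0]<.72)&(P[:,1]>-.05)&(P[:,1]<.16)&(P[:,2]>.1)&(P[:,2]<.2)
P=P[k];s,*_=np.linalg.lstsq(np.c_[P[:,1:],np.ones(len(P))],P[:,0],rcond=None);r=P[:,0]-np.c_[P[:,1:],np.ones(len(P))]@s;q=abs(r)<.01
s,*_=np.linalg.lstsq(np.c_[P[q,1:],np.ones(q.sum())],P[q,0],rcond=None);print(len(P),q.sum(),s,'theta',np.pi/2+np.arctan(s[1]))
"
```

```text
time: 10.55
position: [0.7001, 0.059, 0.2394]
tool_rot: [-3.14, -0.073, 0.019]
contact_force: [-4.4, -0.1, 1.7]
width: 0.125
t 10.55 pos [0.7001 0.059  0.2394] F [-4.38 -0.14  1.74] w 0.125 q6 1.54
shift now mm [-8.2  1.7  0.7] shift after turn [-8.2  1.7  0.6] turn [-0.0006  0.0121  0.0024]
442 442 [-0.05119682  0.18303813  0.62541663] theta 1.7518304799588325
```

Cover plane fit gives θ≈1.75, at its stop. Release and go straight up.

```bash

python3 -m inch '[0,0,0,0,0,0,0, 0,0,0,0,0,0,0, 0,0,0,0,0,0,0, 0,0,0,0,0,0,0, 0,0,0,0,0,0,0, 0,0,-20,0,0,0,0, 0,0,-25,0,0,0,0, 0,0,-25,0,0,0,0, 0,0,-20,0,0,0,0, 0,0,0,0,0,0,0]'
python3 -c "
from h import *
d([.52,.05,.33])
f=grab_frame('scene');save(f,'s4')
C=cloud(f)
P=C.reshape(-1,3);k=(P[:,0]>.6)&(P[:,0]<.72)&(P[:,1]>-.05)&(P[:,1]<.16)&(P[:,2]>.1)&(P[:,2]<.2)
P=P[k];s,*_=np.linalg.lstsq(np.c_[P[:,1:],np.ones(len(P))],P[:,0],rcond=None);print(len(P),s,'theta',np.pi/2+np.arctan(s[1]))
"
```

```text
time: 11.6
position: [0.7025, 0.0585, 0.3319]
tool_rot: [3.14, 0.072, -0.012]
contact_force: [0.2, -0.1, -0.1]
width: 0.936
t 11.6 pos [0.7025 0.0585 0.3319] F [ 0.21 -0.11 -0.07] w 0.936 q6 1.54
shift now mm [-1.827e+02  1.000e-01  3.300e+00] shift after turn [-182.7    0.5    1.9] turn [0.0002 0.0075 0.002 ]
831 [-0.04906079  0.18407829  0.62493806] theta 1.7528367357455925
```

View pics/s4.png

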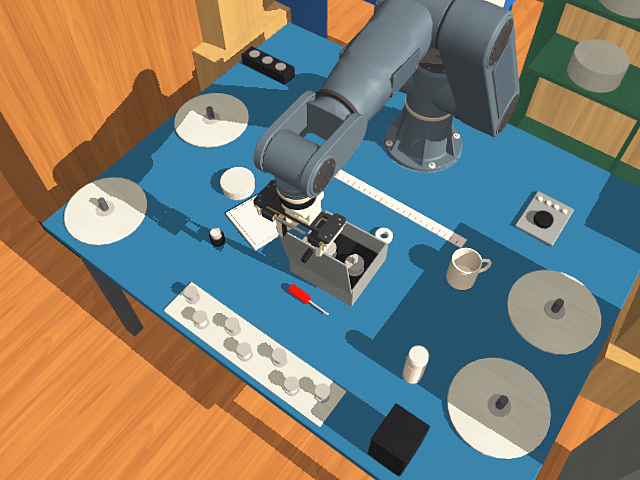

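Cover stays at 1.75 rad with the hand clear above its edge, and stems show at about (332,250) and (354,262). Coming back over the box and half-closing, because fully open fingers would hit the walls.

```bash

python3 -m inch '[-20,0,0,0,0,0,0.3, -35,0,0,0,0,0,0.55, -35,0,0,0,0,0,0.55, -35,0,0,0,0,0,0.55, -35,0,0,0,0,0,0.55, -20,0,0,0,0,0,0.55, 0,0,0,0,0.006,0,0.55, 0,0,0,0,0,0,0.55, 0,0,0,0,0,0,0.55, 0,0,0,0,0,0,0.55]'
python3 -c "
from h import *
d([.53,.05,.33])
f=grab_frame('wrist');save(f,'w5');f=grab_frame('top');save(f,'t5')
"
```

```text
time: 12.65
position: [0.5136, 0.0498, 0.3178]
tool_rot: [3.141, 0.072, -0.03]
contact_force: [-1.3, 0.7, 0.5]
width: 0.451
t 12.65 pos [0.5136 0.0498 0.3178] F [-1.28  0.67  0.52] w 0.451 q6 1.53
shift now mm [ 16.2   0.5 -12.5] shift after turn [ 16.4   0.5 -12.2] turn [-0.0004  0.019   0.0017]
```

View pics/w5.png

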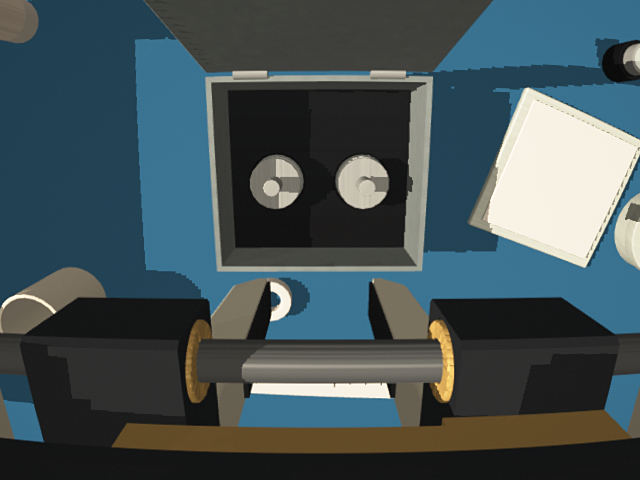

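View pics/t5.png

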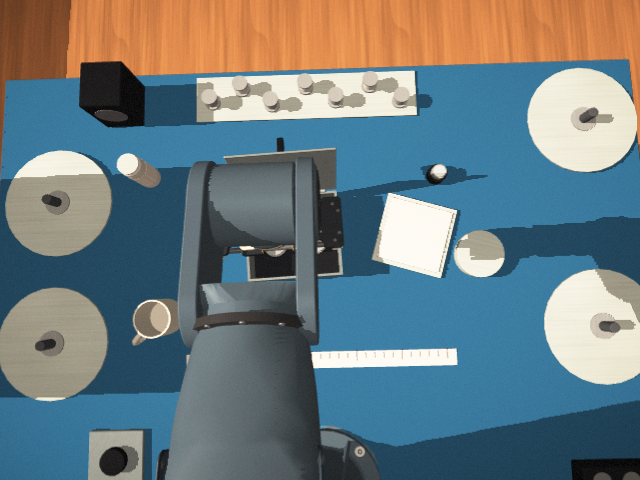

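Wrist view: stem tops at about (271,187) and (366,187), box rim corners at about (207,76), (433,77), (422,270) and (218,271).

```bash

python3 - <<'E'
from h import *
f=grab_frame('wrist');C=cloud(f)
b=np.zeros(C.shape[:2],bool);b[150:215,240:400]=1
m=(b&(C[...,2]>.066)&(C[...,2]<.08)).astype(np.uint8)
n,l,st,ce=cv2.connectedComponentsWithStats(m)
for i in range(1,n):
    if st[i,4]>30:
        P=C[l==i];(c,r)=cv2.minEnclosingCircle(np.argwhere(l==i)[:,::-1].astype(np.float32))
        print(st[i],c,r,'cloud',P.mean(0),'mid',(P.min(0)+P.max(0))/2,'ray',onz(f,c,.073))
fl=(b&(C[...,2]>.035)&(C[...,2]<.046))
for px in ((207,76),(433,77),(422,270),(218,271)): print(onz(f,px,.08).round(4))
E
```

```text
[263 179  18  18 227] (271.3959655761719, 187.4075164794922) 8.613788604736328 cloud [0.52825545 0.09454862 0.07199322] mid [0.52787154 0.09479096 0.07020549] ray [0.52831571 0.09448267 0.073     ]
[359 179  17  17 231] (367.0, 187.0) 8.602425575256348 cloud [0.5324745  0.00507117 0.07200046] mid [0.53243868 0.00485656 0.0703789 ] ray [0.53278478 0.0050628  0.073     ]
[0.6254 0.1525 0.08  ]
[ 0.6336 -0.0454  0.08  ]
[ 0.4557 -0.0539  0.08  ]
[0.4456 0.1446 0.08  ]
```

```bash

python3 -m inch '[0,0,0,0,0.01,0,0.55, 0,0,0,0,0.008,-0.001,0.55, 6,-15,30,0,0,0,0.55, 6,-15,30,0,0,0,0.55, 4,-14,30,0,0,0,0.55, 0,0,25,0,0,0,0.55, 0,0,25,0,0,0,0.55, 0,0,10,0,0,0,0.55, 0,0,0,0,0,0,0.55, 0,0,0,0,0,0,0.55]'
python3 -c "
from h import *
d([.528,.0945,.066],.047)
"
```

```text
time: 13.8
position: [0.5305, 0.0962, 0.1653]
tool_rot: [-3.14, -0.073, -0.014]
contact_force: [0.1, -0.2, 0.2]
width: 0.452
t 13.8 pos [0.5305 0.0962 0.1653] F [ 0.09 -0.23  0.2 ] w 0.452 q6 1.62
shift now mm [-3.5  1.6 99.3] shift after turn [-2.6  1.6 99.3] turn [-0.0003 -0.0092 -0.0005]
```

```bash

python3 -m inch '[-3,1.6,0,0,-0.009,0,0.55, 0,0,0,0,0,0,0.55, 0,0,20,0,0,0,0.55, 0,0,20,0,0,0,0.55, 0,0,15,0,0,0,0.55, 0,0,10,0,0,0,0.55, 0,0,5,0,0,0,0.55, 0,0,0,0,0,0,0.55, 0,0,0,0,0,0,0.55, 0,0,0,0,0,0,0.55]'
python3 -c "
from h import *
d([.528,.0945,.066],.047)
f=grab_frame('wrist');save(f,'w6')
"
```

```text
time: 14.8
position: [0.5325, 0.0942, 0.1014]
tool_rot: [-3.139, -0.072, -0.022]
contact_force: [-0.1, 0.6, 0.3]
width: 0.448
t 14.8 pos [0.5325 0.0942 0.1014] F [-0.07  0.61  0.29] w 0.448 q6 1.61
shift now mm [-5.  -0.5 35.3] shift after turn [-4.5 -0.5 35.4] turn [-0.001  -0.0141 -0.0014]
```

View pics/w6.png

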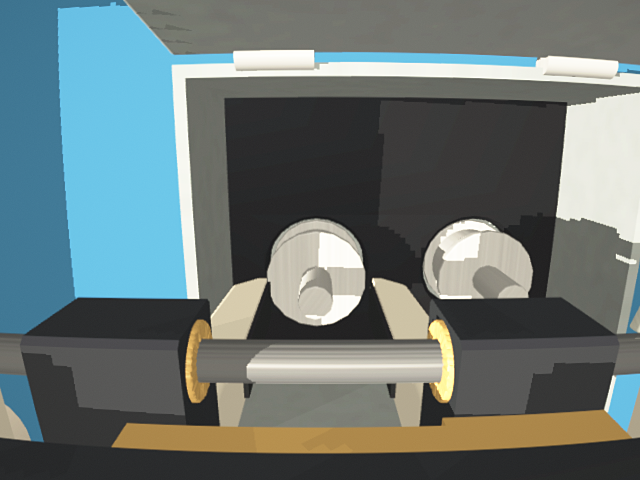

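The stem (317,295) is centred between the fingers (268/372). Correct tilt and x, then descend the remaining 35 mm.

```bash

python3 -m inch '[-2.5,-0.2,0,-0.001,-0.008,-0.001,0.55, -2,-0.2,0,0,-0.006,0,0.55, 0,0,0,0,0,0,0.55, 0,0,8,0,0,0,0.55, 0,0,8,0,0,0,0.55, 0,0,8,0,0,0,0.55, 0,0,6,0,0,0,0.55, 0,0,0,0,0,0,0.55, 0,0,0,0,0,0,0.55, 0,0,0,0,0,0,0.55]'
python3 -c "
from h import *
d([.528,.0945,.066],.047)
"
```

```text
time: 15.85
position: [0.5275, 0.0944, 0.0686]
tool_rot: [3.141, 0.073, -0.002]
contact_force: [0.3, 0.6, 0.1]
width: 0.447
t 15.85 pos [0.5275 0.0944 0.0686] F [0.33 0.63 0.13] w 0.447 q6 1.61
shift now mm [ 0.5 -0.1  2.6] shift after turn [ 0.5 -0.1  2.6] turn [ 0.0001  0.0013 -0.0004]
```

```bash

python3 -m inch '[0.4,0,2,0,0.001,0,0.55, 0,0,0,0,0,0,0.7, 0,0,0,0,0,0,0.9, 0,0,0,0,0,0,1, 0,0,0,0,0,0,1, 0,0,0,0,0,0,1, 0,0,0,0,0,0,1, 0,0,0,0,0,0,1, 0,0,0,0,0,0,1, 0,0,0,0,0,0,1]'
python3 -c "
from h import *
d([.528,.0945,.066],.047);print(state()['effort'].round(2))
"
python3 -m inch '[0,0,-8,0,0,0,1, 0,0,-8,0,0,0,1, 0,0,-8,0,0,0,1, 0,0,-6,0,0,0,1, 0,0,0,0,0,0,1, 0,0,0,0,0,0,1, 0,0,0,0,0,0,1, 0,0,0,0,0,0,1, 0,0,0,0,0,0,1, 0,0,0,0,0,0,1]'
python3 -c "
from h import *
d([.528,.0945,.066],.047);print(state()['effort'].round(2))
for i in range(3): f=grab_frame('wrist');print(state()['contact_force'])
save(f,'w7');f=grab_frame('scene');save(f,'s7')
"
```

```text
time: 16.85
position: [0.5283, 0.0947, 0.0671]
tool_rot: [-3.14, -0.073, -0.002]
contact_force: [-0.2, -0.2, -1.2]
width: 0.166
t 16.85 pos [0.5283 0.0947 0.0671] F [-0.15 -0.17 -1.19] w 0.166 q6 1.61
shift now mm [-0.3  0.2  1.1] shift after turn [-0.3  0.2  1.1] turn [-0.0002 -0.001  -0.0004]
[-3.100e-01 -5.435e+01 -2.070e+01 -6.000e-02 -4.000e-02 -0.000e+00]
time: 17.85
position: [0.527, 0.0944, 0.0988]
tool_rot: [3.141, 0.073, -0.003]
contact_force: [-0.3, -0.3, -5.4]
width: 0.166
t 17.85 pos [0.527  0.0944 0.0988] F [-0.33 -0.34 -5.44] w 0.166 q6 1.61
shift now mm [ 1.1 -0.1 32.8] shift after turn [ 1.  -0.1 32.8] turn [ 0.0001  0.002  -0.0004]
[ 0.000e+00 -5.533e+01 -2.356e+01  1.000e-02 -7.000e-02 -0.000e+00]
[-0.63601777 -0.28721802 -4.82491957]
[-0.13151531 -0.44568352 -5.57320989]
[-0.85009543  0.82119345 -5.78800021]
```

View pics/w7.png

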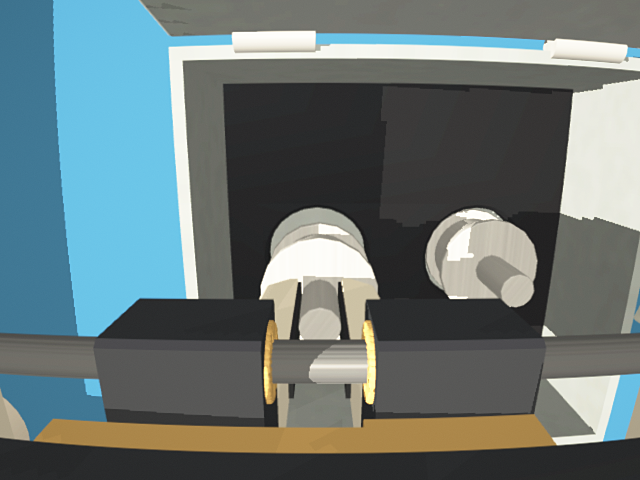

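The left roller, lifted about 32 mm and clear of its seat, weighs about 5.4 N, so it looks like the heavy one. I put it back and try the other.

```bash

python3 -m inch '[1.2,-0.2,0,0,0.002,0,1, 0,0,0,0,0,0,1, 0,0,6,0,0,0,1, 0,0,6,0,0,0,1, 0,0,6,0,0,0,1, 0,0,5,0,0,0,1, 0,0,4,0,0,0,1, 0,0,0,0,0,0,1, 0,0,0,0,0,0,1, 0,0,0,0,0,0,1]'
python3 -c "
from h import *
d([.5283,.0947,.0672],.047)"
```

```text
time: 19.05
position: [0.5281, 0.0946, 0.0688]
tool_rot: [3.141, 0.073, -0.001]
contact_force: [0.6, -0.6, -4.8]
width: 0.167
t 19.05 pos [0.5281 0.0946 0.0688] F [ 0.61 -0.62 -4.8 ] w 0.167 q6 1.61
shift now mm [ 0.2 -0.1  1.6] shift after turn [ 0.2 -0.1  1.6] turn [ 0.0001  0.0007 -0.0004]
```

```bash

python3 -m inch '[0,0,1.6,0,0,0,1, 0,0,0.5,0,0,0,1, 0,0,0,0,0,0,1, 0,0,0,0,0,0,0.9, 0,0,0,0,0,0,0.7, 0,0,0,0,0,0,0.55, 0,0,0,0,0,0,0.55, 0,0,0,0,0,0,0.55, 0,0,0,0,0,0,0.55, 0,0,0,0,0,0,0.55]'
python3 -c "
from h import *
d([.5283,.0947,.0672],.047)"
python3 -m inch '[0,0,-10,0,0,0,0.55, 0,0,-15,0,0,0,0.55, 0,0,-20,0,0,0,0.55, 0,0,-20,0,0,0,0.55, 0,0,-15,0,0,0,0.55, 0,18,0,0,0,0,0.55, 0,24,0,0,0,0,0.55, 0,24,0,0,0,0,0.55, 0,18,0,0,0,0,0.55, 0,0,0,0,0,0,0.55]'
python3 -c "
from h import *
d([.5325,.005,.068],.047)
f=grab_frame('wrist');save(f,'w8')"
```

```text
time: 20.05
position: [0.5301, 0.0948, 0.0688]
tool_rot: [-3.14, -0.073, -0.007]
contact_force: [-0.2, 0.5, 0.6]
width: 0.45
t 20.05 pos [0.5301 0.0948 0.0688] F [-0.19  0.52  0.58] w 0.45 q6 1.61
shift now mm [-1.8  0.   1.6] shift after turn [-1.8  0.   1.6] turn [-0.0001 -0.0047 -0.0004]
time: 21.05
position: [0.5345, 0.0086, 0.1593]
tool_rot: [3.141, 0.076, 0.015]
contact_force: [0.2, 0.0, -0.1]
width: 0.451
t 21.05 pos [0.5345 0.0086 0.1593] F [ 0.16  0.02 -0.07] w 0.451 q6 1.45
shift now mm [-3.1  3.5 91.3] shift after turn [-2.1  3.5 91.3] turn [ 0.0003 -0.0098  0.0015]
```

View pics/w8.png

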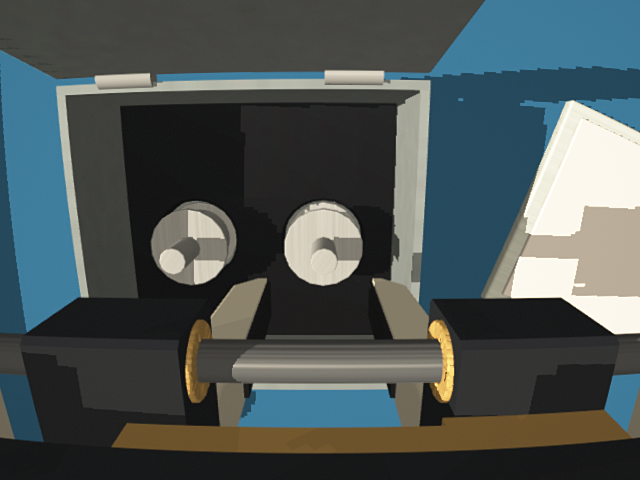

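Left roller back at about (193,242), stem top (173,261); right stem at (323,261). Check heights from depth.

```bash
cat >> h.py <<'E'
def stems(f,box):
    C=cloud(f);b=np.zeros(C.shape[:2],bool);x0,y0,x1,y1=box;b[y0:y1,x0:x1]=1
    m=(b&(C[...,2]>.066)&(C[...,2]<.095)).astype(np.uint8)
    n,l,st,ce=cv2.connectedComponentsWithStats(m)
    for i in range(1,n):
        if st[i,4]>40:
            P=C[l==i];k=P[:,2]>np.median(P[:,2])-.002;print(st[i],P[k].mean(0).round(4),P[:,2].max().round(4))
E
python3 -c "
from h import *
f=grab_frame('wrist');stems(f,(140,190,380,290))"
python3 -m inch '[-2,3.4,0,0,-0.009,0.001,0.55, 0,0,0,0,0,0,0.55, 0,0,18,0,0,0,0.55, 0,0,18,0,0,0,0.55, 0,0,14,0,0,0,0.55, 0,0,8,0,0,0,0.55, 0,0,0,0,0,0,0.55, 0,0,0,0,0,0,0.55, 0,0,0,0,0,0,0.55, 0,0,0,0,0,0,0.55]'
python3 -c "
from h import *
d([.5325,.005,.068],.047)"
```

```text
[161 246  30  28 588] [0.5284 0.0938 0.072 ] 0.0738
[312 247  27  28 595] [0.5325 0.005  0.0721] 0.0739
time: 22.15
position: [0.5333, 0.0109, 0.1016]
tool_rot: [-3.14, -0.084, -0.004]
contact_force: [-0.2, -1.0, 0.3]
width: 0.447
t 22.15 pos [0.5333 0.0109 0.1016] F [-0.25 -1.04  0.28] w 0.447 q6 1.45
shift now mm [-1.2  5.9 33.6] shift after turn [-1.1  5.9 33.6] turn [-0.0002 -0.0026  0.0066]
```

```bash

python3 -m inch '[-0.6,3,0,0,-0.001,0.003,0.55, -0.5,2.8,0,0,-0.001,0.003,0.55, 0,0,0,0,0,0,0.55, 0,0,8,0,0,0,0.55, 0,0,8,0,0,0,0.55, 0,0,8,0,0,0,0.55, 0,0,6,0,0,0,0.55, 0,0,0,0,0,0,0.55, 0,0,0,0,0,0,0.55, 0,0,0,0,0,0,0.55]'
python3 -c "
from h import *
d([.5325,.005,.067],.047)"
```

```text
time: 23.15
position: [0.5325, 0.0044, 0.069]
tool_rot: [-3.141, -0.073, -0.001]
contact_force: [0.6, 0.5, 0.5]
width: 0.442
t 23.15 pos [0.5325 0.0044 0.069 ] F [0.61 0.53 0.48] w 0.442 q6 1.44
shift now mm [ 0.  -0.6  2. ] shift after turn [ 0.  -0.6  2. ] turn [-0.0002 -0.0005 -0.0002]
```

```bash

python3 -m inch '[0,-0.5,2,0,0,0,0.55, 0,0,0,0,0,0,0.7, 0,0,0,0,0,0,0.9, 0,0,0,0,0,0,1, 0,0,0,0,0,0,1, 0,0,0,0,0,0,1, 0,0,0,0,0,0,1, 0,0,0,0,0,0,1, 0,0,0,0,0,0,1, 0,0,0,0,0,0,1]'
python3 -c "
from h import *
d([.5325,.005,.067],.047);print(state()['effort'].round(2))
"
python3 -m inch '[0,0,-8,0,0,0,1, 0,0,-8,0,0,0,1, 0,0,-8,0,0,0,1, 0,0,-6,0,0,0,1, 0,0,0,0,0,0,1, 0,0,0,0,0,0,1, 0,0,0,0,0,0,1, 0,0,0,0,0,0,1, 0,0,0,0,0,0,1, 0,0,0,0,0,0,1]'
python3 -c "
from h import *
d([.5325,.005,.067],.047);print(state()['effort'].round(2))
for i in range(3): f=grab_frame('wrist');print(state()['contact_force'])
save(f,'w9')
"
```

```text
time: 24.15
position: [0.5327, 0.005, 0.0674]
tool_rot: [-3.141, -0.074, -0.002]
contact_force: [-0.0, -0.2, -0.2]
width: 0.167
t 24.15 pos [0.5327 0.005  0.0674] F [-0.   -0.22 -0.22] w 0.167 q6 1.45
shift now mm [-0.2 -0.   0.4] shift after turn [-0.2 -0.   0.4] turn [-0.0001 -0.0014 -0.0001]
[ -0.07 -53.77 -20.56  -0.    -0.09   0.  ]
time: 25.15
position: [0.5325, 0.005, 0.1003]
tool_rot: [-3.141, -0.074, -0.002]
contact_force: [0.6, -1.0, -1.6]
width: 0.168
t 25.15 pos [0.5325 0.005  0.1003] F [ 0.62 -0.96 -1.62] w 0.168 q6 1.45
shift now mm [-0.1 -0.  33.3] shift after turn [-0.  -0.  33.3] turn [-0.0001 -0.0014 -0.0001]
[ 0.000e+00 -5.296e+01 -2.249e+01  2.000e-02 -8.000e-02  0.000e+00]
[ 0.43237805 -0.47414606 -1.73930685]
[ 0.02550713  0.22964016 -1.07752708]
[ 0.43755791 -0.23592511 -1.33443323]
```

View pics/w9.png

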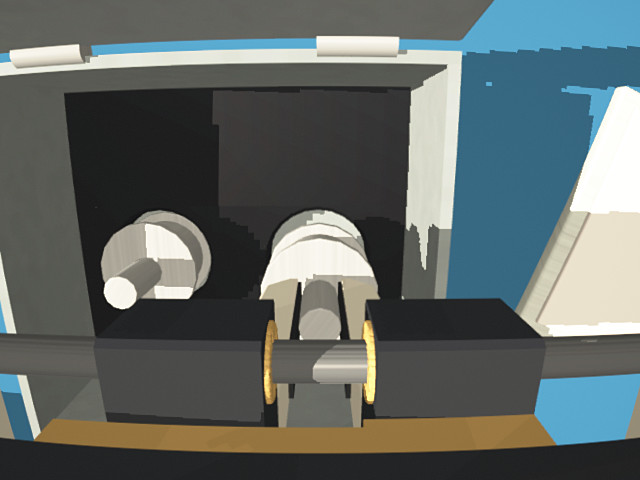

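The picture shows the roller held between the pads, clear of the seat. It weighs about 1.5 N, so the right one is light and the left (about 5.4 N) is heavy. Put the light one back.

```bash

python3 -m inch '[0.2,0,0,0,-0.001,0,1, 0,0,6,0,0,0,1, 0,0,6,0,0,0,1, 0,0,6,0,0,0,1, 0,0,6,0,0,0,1, 0,0,4,0,0,0,1, 0,0,2,0,0,0,1, 0,0,0,0,0,0,1, 0,0,0,0,0,0,1, 0,0,0,0,0,0,1]'
python3 -c "
from h import *
d([.5327,.005,.0672],.047)"
```

```text
time: 26.3
position: [0.5327, 0.0052, 0.0673]
tool_rot: [-3.14, -0.074, 0.0]
contact_force: [0.3, 0.4, -0.8]
width: 0.17
t 26.3 pos [0.5327 0.0052 0.0673] F [ 0.28  0.35 -0.78] w 0.17 q6 1.45
shift now mm [0.  0.2 0.1] shift after turn [0.  0.2 0.1] turn [-0.0003  0.0001 -0.0001]
```

```bash

python3 -m inch '[0,0,0.4,0,0,0,1, 0,0,0,0,0,0,0.9, 0,0,0,0,0,0,0.7, 0,0,0,0,0,0,0.55, 0,0,0,0,0,0,0.55, 0,0,0,0,0,0,0.55, 0,0,0,0,0,0,0.55, 0,0,0,0,0,0,0.55, 0,0,-8,0,0,0,0.55, 0,0,-10,0,0,0,0.55]'
python3 -m inch '[0,0,-15,0,0,0,0.55, 0,0,-20,0,0,0,0.55, 0,0,-20,0,0,0,0.55, 0,0,-15,0,0,0,0.55, 0,-18,0,0,0,0,0.55, 0,-24,0,0,0,0,0.55, 0,-24,0,0,0,0,0.55, 0,-20,0,0,0,0,0.55, 0,0,0,0,0,0,0.55, 0,0,0,0,0,0,0.55]'
python3 -c "
from h import *
d([.5282,.0942,.067],.047)
f=grab_frame('wrist');save(f,'w10');stems(f,(200,150,520,320))"
```

```text
time: 27.3
position: [0.5325, 0.005, 0.0855]
tool_rot: [-3.14, -0.073, 0.001]
contact_force: [0.5, -0.6, 0.5]
width: 0.45
time: 28.3
position: [0.5302, 0.0932, 0.1694]
tool_rot: [3.141, 0.072, 0.016]
contact_force: [-0.1, 0.3, -0.5]
width: 0.453
t 28.3 pos [0.5302 0.0932 0.1694] F [-0.09  0.29 -0.46] w 0.453 q6 1.61
shift now mm [ -3.   -1.1 102.4] shift after turn [ -2.   -1.1 102.4] turn [ 0.0003 -0.0102 -0.0011]
[ 216  150   20  147 1877] [0.5484 0.1484 0.0791] 0.0813
[304 242  26  28 552] [0.5282 0.0939 0.0721] 0.0741
[448 242  27  27 560] [0.5325 0.005  0.072 ] 0.0741
```

View pics/w10.png

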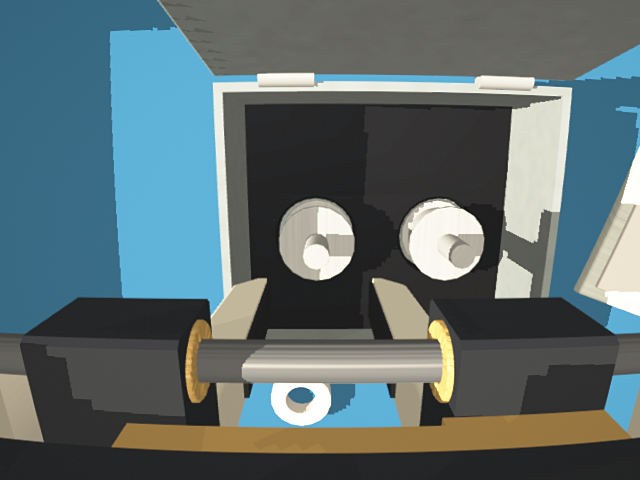

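Both are seated, with stem tops at the same height and at the original positions (pixels (316,255) and (461,254)). Fetch the heavy left one.

```bash

python3 -m inch '[-2,-1,0,0,-0.01,-0.001,0.55, 0,0,0,0,0,0,0.55, 0,0,18,0,0,0,0.55, 0,0,18,0,0,0,0.55, 0,0,14,0,0,0,0.55, 0,0,10,0,0,0,0.55, 0,0,4,0,0,0,0.55, 0,0,0,0,0,0,0.55, 0,0,0,0,0,0,0.55, 0,0,0,0,0,0,0.55]'
python3 -c "
from h import *
d([.5282,.0942,.067],.047)"
```

```text
time: 29.35
position: [0.5296, 0.0897, 0.1051]
tool_rot: [3.14, 0.065, 0.003]
contact_force: [-0.1, -0.2, -0.4]
width: 0.452
t 29.35 pos [0.5296 0.0897 0.1051] F [-0.06 -0.19 -0.36] w 0.452 q6 1.61
shift now mm [-1.2 -4.6 38.1] shift after turn [-1.2 -4.6 38.1] turn [ 0.0005 -0.0018 -0.0057]
```

```bash

python3 -m inch '[-0.6,-2.3,0,0,-0.001,-0.003,0.55, -0.6,-2.3,0,0,-0.001,-0.003,0.55, 0,0,0,0,0,0,0.55, 0,0,9,0,0,0,0.55, 0,0,9,0,0,0,0.55, 0,0,8,0,0,0,0.55, 0,0,7,0,0,0,0.55, 0,0,3,0,0,0,0.55, 0,0,0,0,0,0,0.55, 0,0,0,0,0,0,0.55]'
python3 -c "
from h import *
d([.5282,.0942,.067],.047)"
```

```text
time: 30.35
position: [0.5281, 0.0948, 0.066]
tool_rot: [3.14, 0.075, -0.0]
contact_force: [0.1, -0.0, -0.4]
width: 0.449
t 30.35 pos [0.5281 0.0948 0.066 ] F [ 0.11 -0.02 -0.36] w 0.449 q6 1.61
shift now mm [ 0.   0.6 -1. ] shift after turn [ 0.   0.6 -1. ] turn [0.0005 0.0001 0.0011]
```

```bash

python3 -m inch '[0,0.5,-0.8,0,0,0,0.55, 0,0,0,0,0,0,0.7, 0,0,0,0,0,0,0.9, 0,0,0,0,0,0,1, 0,0,0,0,0,0,1, 0,0,0,0,0,0,1, 0,0,0,0,0,0,1, 0,0,0,0,0,0,1, 0,0,0,0,0,0,1, 0,0,0,0,0,0,1]'
python3 -c "
from h import *
d([.5282,.0942,.067],.047)"
python3 -m inch '[0,0,-8,0,0,0,1, 0,0,-10,0,0,0,1, 0,0,-15,0,0,0,1, 0,0,-20,0,0,0,1, 0,0,-20,0,0,0,1, 0,0,-20,0,0,0,1, 0,0,-15,0,0,0,1, 0,0,-8,0,0,0,1, 0,0,0,0,0,0,1, 0,0,0,0,0,0,1]'
python3 -c "
from h import *
d([.5419,-.2198,.190],.047)
f=grab_frame('wrist');save(f,'w11')"
```

```text
time: 31.35
position: [0.5287, 0.0944, 0.0678]
tool_rot: [3.14, 0.075, 0.003]
contact_force: [0.2, 0.3, -0.7]
width: 0.166
t 31.35 pos [0.5287 0.0944 0.0678] F [ 0.16  0.28 -0.69] w 0.166 q6 1.61
shift now mm [-0.5  0.2  0.8] shift after turn [-0.5  0.2  0.8] turn [ 0.0003 -0.0016  0.001 ]
time: 32.35
position: [0.5259, 0.094, 0.1911]
tool_rot: [3.14, 0.075, -0.005]
contact_force: [-0.6, 0.3, -5.7]
width: 0.165
t 32.35 pos [0.5259 0.094  0.1911] F [-0.62  0.29 -5.66] w 0.165 q6 1.61
shift now mm [  0.9 314.2   1.3] shift after turn [  1.2 314.2   1.1] turn [0.0007 0.0031 0.001 ]
```

View pics/w11.png

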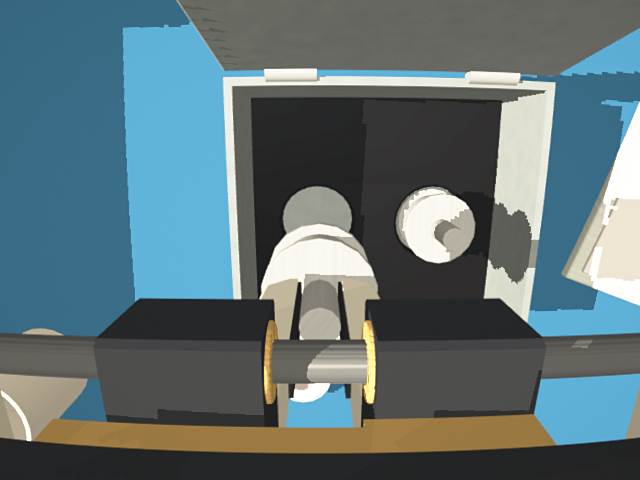

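The heavy roller is held (about 5.5 N) and its seat at (317,215) is empty; the light one stands at (436,225). Carry to the panel.

```bash

python3 -m inch '[0,12,0,0,0.003,0.001,1, 0,20,0,0,0,0,1, 0,25,0,0,0,0,1, 0,25,0,0,0,0,1, 0,25,0,0,0,0,1, 0,25,0,0,0,0,1, 0,25,0,0,0,0,1, 0,20,0,0,0,0,1, 0,12,0,0,0,0,1, 0,5,0,0,0,0,1]'
python3 -c "
from h import *
d([.5419,-.2198,.190],.047)"
```

```text
time: 33.4
position: [0.5311, -0.1128, 0.1839]
tool_rot: [3.14, 0.074, -0.018]
contact_force: [-0.9, 0.7, -4.4]
width: 0.169
t 33.4 pos [ 0.5311 -0.1128  0.1839] F [-0.86  0.72 -4.43] w 0.169 q6 1.23
shift now mm [  5.7 107.4  -6.2] shift after turn [  5.8 107.4  -6.1] turn [-0.0001  0.0114  0.0004]
```

```bash

python3 -m inch '[0,10,0,0,0.004,0,1, 1,17,0,0,0.003,0,1, 2,20,0,0,0.002,0,1, 2,20,0,0,0,0,1, 1,15,0,0,0,0,1, 0,10,0,0,0,0,1, 0,5,0,0,0,0,1, 0,0,0,0,0,0,1, 0,0,0,0,0,0,1, 0,0,0,0,0,0,1]'
python3 -c "
from h import *
d([.5419,-.2198,.176],.047)
f=grab_frame('wrist');save(f,'w12');f=grab_frame('top');save(f,'t12')"
```

```text
time: 34.4
position: [0.5414, -0.2113, 0.1823]
tool_rot: [-3.138, -0.081, 0.006]
contact_force: [0.1, -0.4, -5.4]
width: 0.166
t 34.4 pos [ 0.5414 -0.2113  0.1823] F [ 0.12 -0.45 -5.38] w 0.166 q6 1.07
shift now mm [0.1 8.6 6.3] shift after turn [0.1 8.6 6.3] turn [-0.0024  0.0039  0.0046]
```

View pics/w12.png

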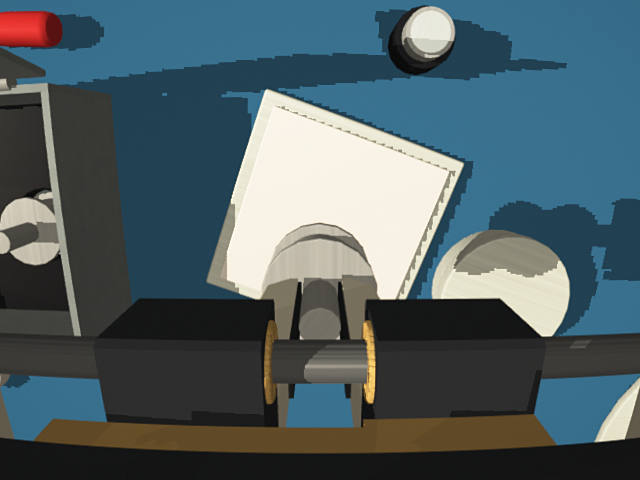

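Roller hangs upright in front of the panel view ((208–463, 90–300)). Small correction.

```bash

python3 -m inch '[0,4,2,-0.002,0.002,0.002,1, 0,4,2,0,0.001,0.002,1, 0,1,2,0,0,0,1, 0,0,0,0,0,0,1, 0,0,0,0,0,0,1, 0,0,0,0,0,0,1, 0,0,0,0,0,0,1, 0,0,0,0,0,0,1, 0,0,0,0,0,0,1, 0,0,0,0,0,0,1]'
python3 - <<'E'
from h import *
d([.5419,-.2198,.176],.047)
f=grab_frame('scene');save(f,'s13')
C=cloud(f);P=C.reshape(-1,3);k=(P[:,0]>.6)&(P[:,0]<.72)&(P[:,1]>-.05)&(P[:,1]<.16)&(P[:,2]>.1)&(P[:,2]<.2)
P=P[k];s,*_=np.linalg.lstsq(np.c_[P[:,1:],np.ones(len(P))],P[:,0],rcond=None);print('theta',np.pi/2+np.arctan(s[1]))
k=C.reshape(-1,3);k=k[(abs(k[:,0]-.542)<.05)&(abs(k[:,1]+.22)<.05)&(k[:,2]>.09)&(k[:,2]<.145)];print('roller',len(k),k.min(0),k.max(0))
f=grab_frame('top');save(f,'t13');C=cloud(f);z=C[...,2]
m2=((z>0.007)&(z<0.022)).astype(np.uint8); m2[:185]=0;m2[285:]=0;m2[:,:365]=0;m2[:,465:]=0
Q=C[m2>0];print('panel',cv2.minAreaRect(Q[:,:2].astype(np.float32)))
E
```

```text
time: 35.5
position: [0.542, -0.2204, 0.1758]
tool_rot: [-3.14, -0.076, 0.001]
contact_force: [0.1, 0.1, -5.2]
width: 0.168
t 35.5 pos [ 0.542  -0.2204  0.1758] F [ 0.09  0.12 -5.16] w 0.168 q6 1.06
shift now mm [-0.1 -0.6 -0.2] shift after turn [-0.1 -0.6 -0.2] turn [-0.0002  0.0006  0.0012]
theta 1.7494328983981655
roller 130 [ 0.51994354 -0.24073588  0.11212151] [ 0.56810927 -0.19232395  0.14491793]
panel ((0.5555784106254578, -0.1746653914451599), (0.06580796837806702, 0.160297229886055), 72.98277282714844)
```

View pics/s13.png

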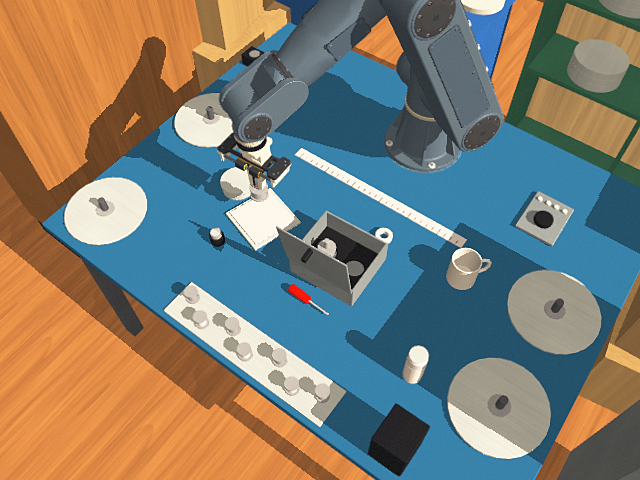

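View pics/t13.png

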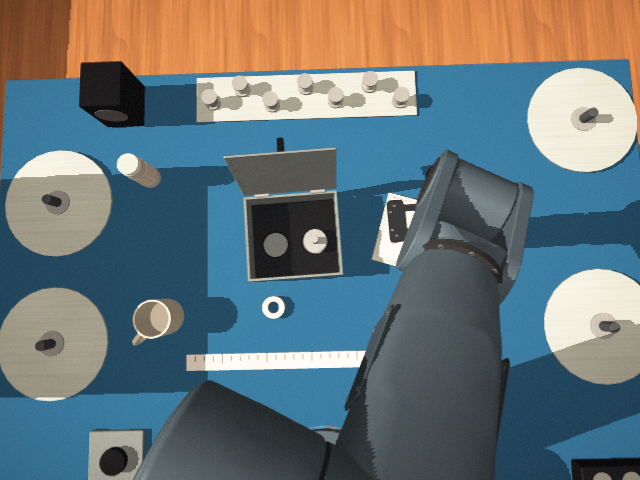

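The final views show the cover open, the light roller in its seat at (316,241) in the top view, the left seat empty, the heavy roller over the panel, and the bystanders where they were. Handing in.

```bash
python3 -c "
from station import *
s=state();print(s['time'],abs(s['qd']).max());print(close_job())"
```

```text
35.6 0.002064022482383802
the job is handed in; nothing more can be done
None
```

The job is done and handed in after 35.6 s of robot time. The heavier roller is held still in the gripper, upright, about 10 cm above the middle of the light panel.

- **Cover:** I folded it back to its stop by the fin. The last depth fit read 1.749 rad.
- **Weighing:** I lifted each roller about 33 mm, clear of its seat. The left one read about 5.4 N and the right one about 1.5 N, so the left is the heavy one. I put the left one back before trying the right.
- **Lighter roller:** I put it back in its own seat. Depth showed both stem tops level and in their original places before I took the heavy one, and the last top view still shows it standing there.
- **Final hold:** The tool is at (0.542, -0.220, 0.176). The panel centre measured (0.542, -0.220), and the tool's tilt is under 0.001 rad. That puts the roller's underside about 100 mm above the panel top (lowest depth reading 0.112 m, panel top 0.014 m). The roller still read about 5.2 N, and the joints were at rest.
- **Other things on the table:** They look unmoved in the last scene and top pictures. I compared these by eye and did not measure them.

The final depth check of the panel was cut short because the arm hid most of it, so the panel centre comes from the first, unobstructed view. No other check failed or disagreed.

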